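# Close the glue-up press by one turn

## Task

A glued turning blank lies in the small screw press: push the press's hand wheel round clockwise (seen from above) by its upright handle through exactly one full turn and no further, so that the handle ends where it began and the foot comes down on the blank. Only push the handle, with the fingertips or the outside of the fingers: do not take it between the fingers. Leave the tools, bottle and spindle around the press alone, and finish clear of everything.

Things in the scene. Friction and masses are not known exactly. Their poses are not given: they have to be found in the camera images.
- hub (a point): centre of the hand wheel, on its vertical axis, at the height of the rim (175 mm above the table). Grey metal wheel: rim circle of 65 mm radius of 14 mm round bar (top at 182 mm above the table, outer edge 72 mm from the axis), three spokes, hub of 20 mm radius with its top at 189 mm. The wheel keeps its height as it turns.
- press: the fixed screw press under the wheel; origin at the centre of its underside, straight below the wheel's axis. Wooden base 200 x 200 x 20 mm, two steel columns, aluminium cross-bar. Above the wheel stand only the handle and, on the axis, a steel screw stem of 9 mm radius that reaches 209 mm above the table at the start and sinks with turning.
- handle: the wheel's upright handle, a black round plastic grip standing on the rim above one spoke, 65 mm from the wheel's axis: 20 mm diameter (16 mm at its very ends), 50 mm tall. Origin at the centre of its underside, 184 mm above the table; its top is at 234 mm. It spins loosely on its own pin, so its own x and y axes mean nothing.
- wheel (a joint): angle of the hand wheel in rad: 0 at the start, growing as it turns clockwise seen from above; 6.283 is one full turn. Dry friction of 0.15 N m (about 2.5 N of push at the handle), no spring; it stays where it is left. Limits at -1 and 7.2.
- foot_pad (a point): centre of the underside of the press's foot, a disc of 64 mm diameter under the cross-bar, 10 mm above the laminated wooden blank (150 x 56 x 60 mm) at the start; one turn of the wheel lowers it by 10 mm.
- hex_key: loose bystander: dark steel L-shaped hex key, about 105 x 38 mm, 8 mm thick, lying on the bench; origin at the middle of the long leg's length, on the bench.
- gouge: loose bystander: turning gouge lying on the bench, wooden handle 110 mm long towards its -x, steel blade towards its +x, 230 mm in all, 26 mm thick; origin on the bench under the front end of the wooden handle.
- spindle: loose bystander: dark turned wooden spindle standing upright, 48 mm wide, 100 mm tall; origin at the centre of its underside.
- glue: loose bystander: white glue bottle standing upright, 54 mm diameter, 110 mm tall; origin at the centre of its underside.

How it is judged:
By the outcome, as a careful person would: the job done as asked, in the order asked, and still so for the second after the job is handed in, with the robot touching nothing.
It also fails if it takes over 56 s, if anything falls off the work surface, if the arm or the gripper's body presses on something with over 40 N, if the wrist force passes 120 N, or if a joint passes its speed limit or range.

## Robot

A 6-joint arm with a two-finger parallel gripper is mounted at the origin on the work surface. World frame = base frame: x ahead of the robot, y to its left, z up, the work surface at z = 0. Lengths are in m, angles in rad, forces in N, time in s.
With the tool pointing down it reaches from about 0.375 to 0.75 m from the base axis. Payload 9 kg.
Tool frame: the origin (TCP) lies between the finger pads; the fingertips stand 25 mm ahead of it and the grasp point (between the pads) lies 6 mm ahead of it; z points along the fingers, y is the direction in which the jaws open and shut (so a half turn about z gives the same grasp; the last joint's range is limited). The gripper opens to 85 mm and grips with 20 to 120 N. Pads are 22 mm wide; open, the fingers measure 114 mm over their backs; the gripper's body (76 mm by 85 mm) begins 54 mm behind the grasp point. The pads swing forward as they close: fully open they stand 13 mm farther back than shut.
Start: joints at [0.989, 0.104, 0.097, 1.564, 0, 1.353], TCP at [0.214, 0.561, 0.256] pointing down, gripper open.
Joint ranges: [-2.99, 2.99], [-0.84, 1.86], [-1.1, 1.16], [-1.84, 2.11], [-1.51, 1.56], [-3.14, 3.14]. Speed limits (rad/s): [2.22, 2.22, 2.57, 3.14, 3.14, 3.14].

## Interface

Orientations are given as a 3x3 rotation matrix whose columns are the frame's x, y, z axes.
In Python, from bench import manip gives the robot as it stands. The module is installed in compiled form; this text tells all that it offers.
- The arm moves only by the tool play_rows, never from a script. Its argument "targets" is a list that holds one entry, the list of rows, each a list of 7 numbers: the turn, a rotation vector about the tool's x, y, z in degrees, then the shift along the tool's x, y, z in m, then the opening in per cent of the stroke, from 0 (shut) to 100 (fully open). In form: [[[wx, wy, wz, dx, dy, dz, gripper], ...]]. A call has 1 to 8 rows; each row is the pose to reach, as a shift and turn from the pose commanded when the call began, along the tool's axes at that moment; what a row does not reach only later rows make up. A row lasts 1/8 s, in which the tool goes at most 62.5 mm and 10.7 degrees, less where a joint would pass 70% of its speed; a pose out of reach is approached as far as the arm can. A call with a gripper value outside its range is refused whole. The fingers move at their own pace and stop on an object; "grip_force" is the grip in N (left out, the last holds). Time passes only in rows, so rows that repeat a pose let the fingers close. It gives the time, the measured TCP pose, the force and the opening at its end, in the units of the state.
- manip.sense(): the state, without advancing time (a new reading comes with each control period).
- manip.snapshot(name): name is "scene" or "top"; returns a dict with "color" (480x640x3 uint8, red, green, blue), "depth" (480x640 float32, m along the optical axis (not along the pixel's ray), 0 where there is no reading), "vertical_fov" (degrees; the focal length in pixels is half the picture's height over the tangent of half this angle, whatever the lens; pixels are square), "cx", "cy" (the principal point, pixels), "k1" (the pictures are not rectified: a ray, as slopes to the right and down, at radius r is drawn at 1 + k1 r^2 times it, then the intrinsics apply), "eye" and "attitude" of the camera in the world. Camera axes: x right, y down, z forward; pixel columns grow to the right and rows downward; lengths in m; the calibration is good to about 2 mm. A picture is of the moment at which its call begins.
- manip.job_done(): hands the job in, once; it reports no verdict.
Trained networks look in the newest picture that a camera, given by its name, has taken for a name from the list of things; names that differ only in an ending like _2 or _b are one class to them, and where a whole thing is asked for, a point or a joint stands for the part that bears it (a point fixed in the world has none). Each returns a list of dicts, best first, with "confidence" (0 to 1); they miss things now and then, are a little off and sometimes report something else, mostly with a low value. They report only what shows in the picture. A call takes as long as a camera call.
- manip.find_in(camera, label): "xyz" ([x, y, z] in m, in world coordinates, good to about 4 mm: the middle of the surface that is visible of it).
The state is a dict: "time_s": time; "joints": joint angles; "joint_vel": joint speeds; "effort": joint torques, N m; "tool_pos": TCP position; "tool_rot": TCP orientation; "contact_force": force on the tool from outside, world axes, zero at the start; "torque": the same for the moment, N m; "grip_width": finger opening in m.
Only numpy, scipy, OpenCV 4.12 (cv2) and the standard library are available. Lean on these libraries where they do the work, as an engineer would, in place of code of your own. Each camera call takes 0.05 s, during which the arm holds its last target.

## Working session

There is one attempt and no reset: what is moved stays moved. The work goes in short steps, Python scripts to look and compute and a tool call to move; the robot and the scene stay as the last step left them, time stands still between calls to the robot, and variables do not carry over. Pictures are saved under pics/ and viewed, and the job is handed in when it is done.

Besides the shell and the picture viewer there is one more tool, called after ">>>" by a JSON object that holds its "api" and its "payload", one argument or row to a line. play_rows: Moves the arm, as the interface text tells. Its arguments: {"type":"object","properties":{"targets":{"type":"array"},"grip_force":{"type":"number"}},"required":["targets"]}

```bash
mkdir -p pics
cat > h.py <<'E'
import numpy as np,cv2
from bench import manip
def world(s,u,v,d):
    f=240/np.tan(np.radians(s["vertical_fov"]/2))
    K=np.array([[f,0,s["cx"]],[0,f,s["cy"]],[0,0,1.]])
    p=cv2.undistortPoints(np.array([[[u,v]]],float).reshape(-1,1,2),K,np.array([s["k1"],0,0,0,0.]))[0,0]
    return np.array(s["eye"])+np.array(s["attitude"])@np.array([p[0]*d,p[1]*d,d])
def cloud(s):
    f=240/np.tan(np.radians(s["vertical_fov"]/2))
    K=np.array([[f,0,s["cx"]],[0,f,s["cy"]],[0,0,1.]])
    v,u=np.mgrid[0:480,0:640]
    p=cv2.undistortPoints(np.stack([u,v],-1).reshape(-1,1,2).astype(float),K,np.array([s["k1"],0,0,0,0.])).reshape(480,640,2)
    d=s["depth"]
    c=np.stack([p[...,0]*d,p[...,1]*d,d],-1)
    return c@np.array(s["attitude"]).T+np.array(s["eye"])
E
python3 - <<'E'
from h import *
st=manip.sense();print(st["time_s"],st["tool_pos"],np.round(st["tool_rot"],3),st["contact_force"],st["grip_width"])
for c in("scene","top"):
    s=manip.snapshot(c);cv2.imwrite(f"pics/{c}0.png",s["color"][...,::-1])
    print(c,np.round(s["eye"],3),np.round(s["attitude"],3).tolist(),s["vertical_fov"],s["k1"])
    for l in("hub","handle","press","hex_key","gouge","spindle","glue","foot_pad","wheel"):
        print(l,[(np.round(r["xyz"],3).tolist(),round(r["confidence"],2)) for r in manip.find_in(c,l)[:2]])
E
```

```text
0.0 [0.21331773 0.56046859 0.25551285] [[-0.935  0.356 -0.001]
 [ 0.356  0.935 -0.001]
 [ 0.    -0.001 -1.   ]] [0.34223075 0.94581682 0.49810755] 0.08543875896043365
scene [1.318 0.294 0.923] [[-0.288, 0.703, -0.65], [0.957, 0.206, -0.202], [-0.008, -0.681, -0.733]] 50.81487161752711 -0.0014794641069013905
hub [([0.545, -0.077, 0.18], 0.57)]
handle [([0.506, -0.128, 0.214], 0.5)]
press [([0.577, -0.052, 0.019], 0.58), ([0.692, 0.075, 0.049], 0.37)]
hex_key [([0.473, 0.131, 0.009], 0.58)]
gouge [([0.598, -0.305, 0.011], 0.57)]
spindle [([0.692, 0.078, 0.048], 0.84)]
glue [([0.746, -0.095, 0.065], 0.66)]
foot_pad [([0.547, -0.072, 0.101], 0.93)]
wheel [([0.54, -0.075, 0.18], 0.79)]
top [0.444 0.053 0.945] [[-0.017, -0.982, 0.186], [-0.999, 0.023, 0.031], [-0.035, -0.186, -0.982]] 52.92360208981121 -0.0859741197148098
hub [([0.526, -0.073, 0.183], 0.95)]
handle [([0.503, -0.13, 0.229], 0.64)]
press [([0.524, -0.059, 0.022], 0.62)]
hex_key [([0.461, 0.135, 0.008], 0.73)]
gouge [([0.574, -0.311, 0.019], 0.63)]
spindle [([0.67, 0.073, 0.058], 0.88)]
glue []
foot_pad [([0.534, -0.078, 0.106], 0.56)]
wheel [([0.527, -0.077, 0.181], 0.94)]
```

View pics/scene0.png

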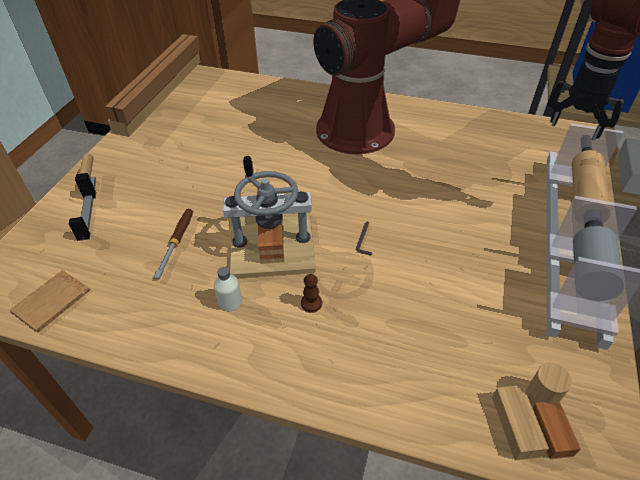

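View pics/top0.png

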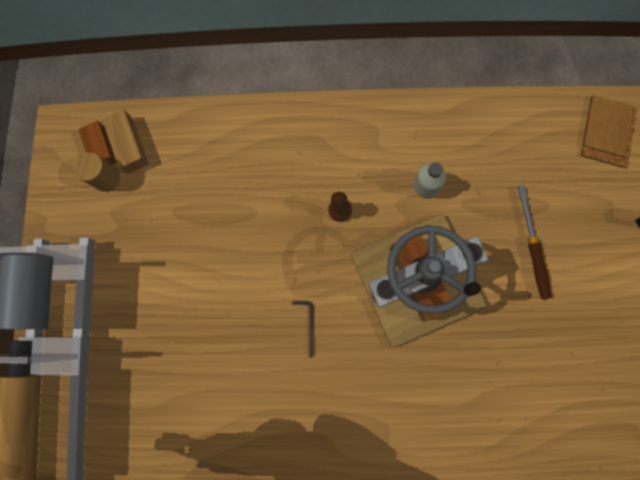

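```bash
cat > fit.py <<'E'
from h import *
from scipy.optimize import least_squares
def fit(verbose=1):
    out=[]
    for c in("scene","top"):
        s=manip.snapshot(c);P=cloud(s).reshape(-1,3);C=s["color"].reshape(-1,3).astype(int)
        ok=s["depth"].ravel()>0
        box=ok&(abs(P[:,0]-.535)<.11)&(abs(P[:,1]+.075)<.11)
        rim=box&(P[:,2]>.168)&(P[:,2]<.188)&(np.hypot(P[:,0]-.535,P[:,1]+.075)>.045)&(np.hypot(P[:,0]-.535,P[:,1]+.075)<.09)
        Q=P[rim]
        r=least_squares(lambda p:np.hypot(Q[:,0]-p[0],Q[:,1]-p[1])-.065,[.535,-.075],loss="soft_l1",f_scale=.004)
        hd=box&(P[:,2]>.195)&(P[:,2]<.245)&(C.max(1)<90)&(np.hypot(P[:,0]-r.x[0],P[:,1]-r.x[1])>.045)&(np.hypot(P[:,0]-r.x[0],P[:,1]-r.x[1])<.085)
        H=P[hd]; t=H[H[:,2]>.229]
        print(c,"hub",np.round(r.x,4),rim.sum(),"rimz95",np.percentile(Q[:,2],[50,95]).round(4),"handle n",hd.sum(),H.mean(0).round(4) if len(H) else None,"top",len(t),t.mean(0).round(4) if len(t) else None)
if __name__=="__main__": fit()
E
python3 fit.py
```

```text
scene hub [ 0.5423 -0.0726] 1027 rimz95 [0.1791 0.1828] handle n 139 [ 0.5076 -0.1261  0.2176] top 36 [ 0.5044 -0.1273  0.232 ]
top hub [ 0.5377 -0.0762] 2292 rimz95 [0.1802 0.1831] handle n 194 [ 0.5018 -0.1277  0.2242] top 102 [ 0.5027 -0.1302  0.2329]
```

The scene picture shows the wheel at about (266,193) with the black handle at (248,168). The top picture shows the wheel at (432,268) with the handle at (472,289). Both cameras agree on hub ≈ (0.540, -0.074), handle ≈ (0.5035, -0.129), radius ≈ 65 mm and handle angle ≈ -124°, and the heights match the given ones. I'll push with the flat side of the closed fingers and turn the wrist along with the wheel.

```bash
cat > plan.py <<'E'
# commanded pose bookkeeping + rows; yaw = world angle of tool x, tool z straight down
import json,os,numpy as np
F="cmd.json"
HUB=np.array([.540,-.0745]);R=.065;PHI0=-123.8
def load():
    return json.load(open(F)) if os.path.exists(F) else dict(p=[.2137,.5607,.2557],yaw=159.15)
def commit(row):
    c=load();y=np.radians(c["yaw"]);x=np.array([np.cos(y),np.sin(y)]);yy=np.array([np.sin(y),-np.cos(y)])
    p=np.array(c["p"]);p[:2]+=row[3]*x+row[4]*yy;p[2]-=row[5]
    json.dump(dict(p=p.tolist(),yaw=c["yaw"]-row[2]),open(F,"w"))
def rows(wps,g=0):
    c=load();y=np.radians(c["yaw"]);x=np.array([np.cos(y),np.sin(y)]);yy=np.array([np.sin(y),-np.cos(y)])
    out=[]
    for p,w in wps:
        d=np.array(p)-c["p"]
        out.append([0,0,round(c["yaw"]-w,1),round(d[:2]@x,4),round(d[:2]@yy,4),round(-d[2],4),g])
    print(json.dumps(out).replace(" ",""))
    return out
def push(prog,gap=0,z=.229):
    """tool pose with handle at progress prog (deg); -x face pushes, gap in m from contact"""
    phi=np.radians(PHI0-prog);h=HUB+R*np.array([np.cos(phi),np.sin(phi)])
    yaw=314-prog*(326/360.)
    n=-np.array([np.cos(np.radians(yaw)),np.sin(np.radians(yaw))])  # push normal
    q=h-n*(.010+.011+gap)
    return [q[0],q[1],z],yaw
E
python3 - <<'E'
from h import *;from plan import *
d={}
for c in("scene","top"):
    s=manip.snapshot(c);d[c+"c"]=s["color"];d[c+"d"]=s["depth"]
np.savez("init.npz",**d)
(p,w)=push(0,.012,.31);c=load();print(p,w)
a=np.array(c["p"])
W=[]
for i in range(1,17):
    q=a+(np.array(p)-a)*i/16;q[2]=min(.31,a[2]+.02*i);W.append((q,c["yaw"]+(w-c["yaw"])*i/16))
r=rows(W[:8]);
E
```

```text
[np.float64(0.5267645112176271), np.float64(-0.15225220391400682), 0.31] 314.0
[[0,0,-9.7,-0.0341,-0.0347,-0.02,0],[0,0,-19.4,-0.0683,-0.0694,-0.04,0],[0,0,-29.0,-0.1024,-0.104,-0.0543,0],[0,0,-38.7,-0.1366,-0.1387,-0.0543,0],[0,0,-48.4,-0.1707,-0.1734,-0.0543,0],[0,0,-58.1,-0.2049,-0.2081,-0.0543,0],[0,0,-67.7,-0.239,-0.2427,-0.0543,0],[0,0,-77.4,-0.2732,-0.2774,-0.0543,0]]
```

>>> {"api": "play_rows", "payload": {
  "targets": [
    [[0, 0, -9.7, -0.034, -0.035, -0.02, 0], [0, 0, -19.4, -0.068, -0.069, -0.04, 0], [0, 0, -29, -0.102, -0.104, -0.054, 0], [0, 0, -38.7, -0.137, -0.139, -0.054, 0], [0, 0, -48.4, -0.171, -0.173, -0.054, 0], [0, 0, -58.1, -0.205, -0.208, -0.054, 0], [0, 0, -67.7, -0.239, -0.243, -0.054, 0], [0, 0, -77.4, -0.273, -0.277, -0.054, 0]]
  ],
  "grip_force": 40
}}

```text
time_s: 2.2
tool_pos: [0.3688, 0.2077, 0.3105]
tool_rot: [[-0.56, -0.828, 0.001], [-0.828, 0.56, 0.0], [-0.001, -0.001, -1.0]]
contact_force: [1.9, 0.4, 1.3]
grip_width: 0.0001
```

```bash
cat > nxt.py <<'E'
from h import *;from plan import *
def chk():
    s=manip.sense();R_=np.array(s["tool_rot"]);c=load()
    print("t",round(s["time_s"],2),"pos",np.round(s["tool_pos"],4),"yaw",round(np.degrees(np.arctan2(R_[1,0],R_[0,0])),1),"cmd",np.round(c["p"],4),round(c["yaw"],1),"F",np.round(s["contact_force"],1),"j",np.round(s["joints"],2),"w",round(s["grip_width"],4))
E
python3 - <<'E'
from nxt import *
commit([0,0,-77.4,-0.273,-0.277,-0.054,0]);chk()
p,w=push(0,.012,.31);c=load();a=np.array(c["p"])
rows([(a+(np.array(p)-a)*i/8,c["yaw"]+(w-c["yaw"])*i/8) for i in range(1,9)])
E
```

```text
t 2.2 pos [0.3688 0.2077 0.3105] yaw -124.1 cmd [0.3702 0.2047 0.3097] 236.6 F [1.9 0.4 1.3] j [ 0.2  -0.42 -0.27  1.71  0.   -0.77] w 0.0001
[[0,0,-9.7,0.0264,-0.0409,-0.0,0],[0,0,-19.4,0.0529,-0.0818,-0.0001,0],[0,0,-29.0,0.0793,-0.1228,-0.0001,0],[0,0,-38.7,0.1058,-0.1637,-0.0001,0],[0,0,-48.4,0.1322,-0.2046,-0.0002,0],[0,0,-58.1,0.1586,-0.2455,-0.0002,0],[0,0,-67.8,0.1851,-0.2864,-0.0003,0],[0,0,-77.4,0.2115,-0.3273,-0.0003,0]]
```

>>> {"api": "play_rows", "payload": {
  "targets": [
    [[0, 0, -9.7, 0.026, -0.041, 0, 0], [0, 0, -19.4, 0.053, -0.082, 0, 0], [0, 0, -29, 0.079, -0.123, 0, 0], [0, 0, -38.7, 0.106, -0.164, 0, 0], [0, 0, -48.4, 0.132, -0.205, 0, 0], [0, 0, -58.1, 0.159, -0.246, 0, 0], [0, 0, -67.8, 0.185, -0.286, 0, 0], [0, 0, -77.4, 0.212, -0.327, 0, 0]]
  ]
}}

```text
time_s: 3.2
tool_pos: [0.5189, -0.1522, 0.3104]
tool_rot: [[0.686, -0.728, 0.001], [-0.728, -0.686, -0.0], [0.0, -0.0, -1.0]]
contact_force: [0.8, 0.1, 1.1]
grip_width: 0.0001
```

Run:
```python
from nxt import *
commit([0,0,-77.4,.212,-.327,0,0]);chk()
c=load();p,w=push(0,.012,.228)
rows([((p[0],p[1],z),w) for z in(.29,.27,.25,.235,.228,.228)])
s=manip.snapshot("scene");cv2.imwrite("pics/s1.png",s["color"][...,::-1])
s=manip.snapshot("top");cv2.imwrite("pics/t1.png",s["color"][...,::-1])
```

```text
t 3.2 pos [ 0.5189 -0.1522  0.3104] yaw -46.7 cmd [ 0.5262 -0.1525  0.3097] 314.0 F [0.8 0.1 1.1] j [-0.53 -0.06  0.03  1.66  0.   -2.85] w 0.0001
[[0,0,-0.0,0.0002,-0.0005,0.0197,0],[0,0,-0.0,0.0002,-0.0005,0.0397,0],[0,0,-0.0,0.0002,-0.0005,0.0597,0],[0,0,-0.0,0.0002,-0.0005,0.0747,0],[0,0,-0.0,0.0002,-0.0005,0.0817,0],[0,0,-0.0,0.0002,-0.0005,0.0817,0]]
```

View pics/s1.png

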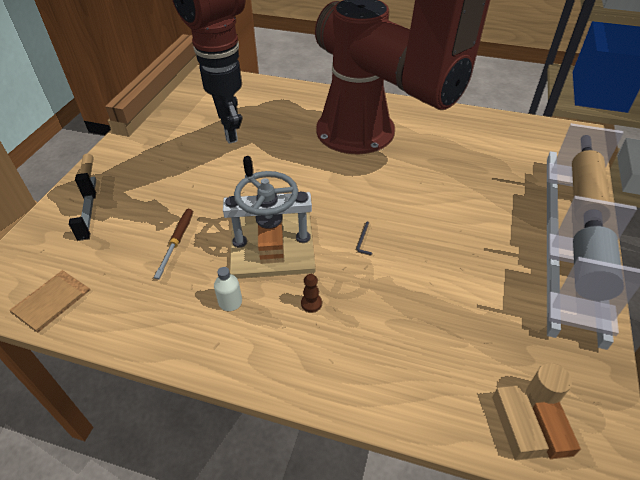

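View pics/t1.png

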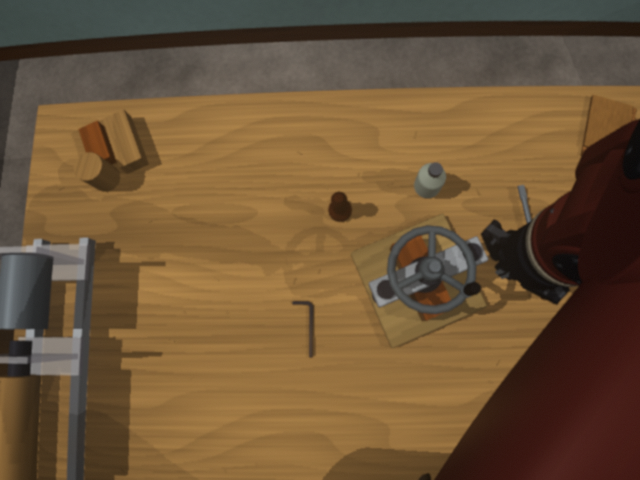

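The scene view shows the closed fingertips at (231,138), above and behind the handle at (248,168). The top view shows the gripper at (495,240) next to the handle at (472,289). The tool is still catching up to its target, so I'll let it settle before lowering.

>>> {"api": "play_rows", "payload": {
  "targets": [
    [[0, 0, 0, 0, 0, 0, 0], [0, 0, 0, 0, 0, 0, 0], [0, 0, 0, 0, 0, 0.02, 0], [0, 0, 0, 0, 0, 0.04, 0], [0, 0, 0, 0, 0, 0.06, 0], [0, 0, 0, 0, 0, 0.075, 0], [0, 0, 0, 0, 0, 0.082, 0], [0, 0, 0, 0, 0, 0.082, 0]]
  ]
}}

```text
time_s: 4.3
tool_pos: [0.5184, -0.1502, 0.2283]
tool_rot: [[0.682, -0.731, -0.0], [-0.731, -0.682, 0.0], [-0.0, -0.0, -1.0]]
contact_force: [0.1, -0.9, 0.3]
grip_width: 0.0002
```

Run:
```python
from nxt import *
commit([0,0,0,0,0,.082,0]);chk()
rows([push(a,g,.228) for a,g in((0,.008),(0,.004),(0,0),(2,0),(4,0),(6,0),(8,0),(8,0))])
for c in("scene","top"):
  s=manip.snapshot(c);cv2.imwrite(f"pics/{c}2.png",cv2.resize(s["color"][110:350,150:470] if c=="scene" else s["color"][150:390,320:640],None,fx=2,fy=2)[...,::-1])
```

```text
t 4.3 pos [ 0.5184 -0.1502  0.2283] yaw -47.0 cmd [ 0.5262 -0.1525  0.2277] 314.0 F [ 0.1 -0.9  0.3] j [-0.52 -0.08 -0.14  1.51  0.   -2.85] w 0.0002
[[0,0,-0.0,-0.0038,-0.0005,-0.0003,0],[0,0,-0.0,-0.0078,-0.0005,-0.0003,0],[0,0,-0.0,-0.0118,-0.0005,-0.0003,0],[0,0,1.8,-0.014,0.0006,-0.0003,0],[0,0,3.6,-0.0163,0.0016,-0.0003,0],[0,0,5.4,-0.0186,0.0026,-0.0003,0],[0,0,7.2,-0.0209,0.0034,-0.0003,0],[0,0,7.2,-0.0209,0.0034,-0.0003,0]]
```

View pics/scene2.png

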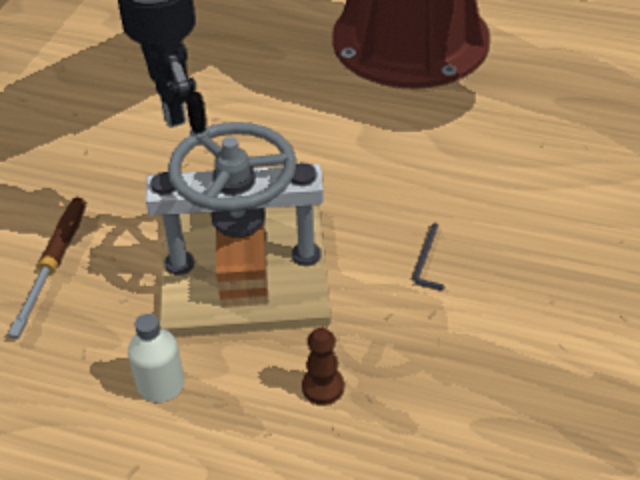

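View pics/top2.png

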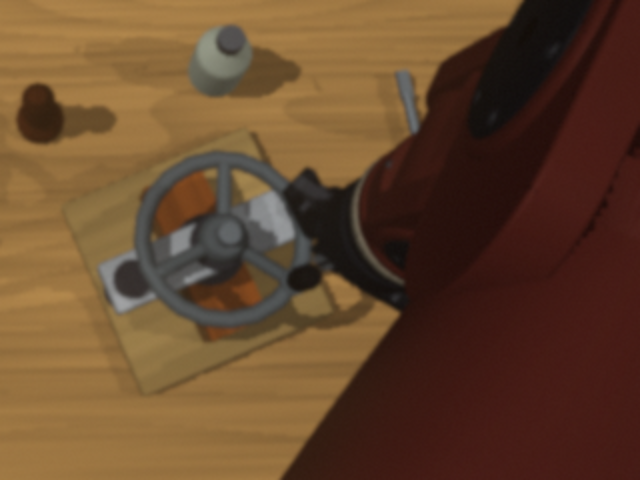

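The crops show the fingers directly behind the handle, at (175,115) and (196,108) in the scene crop, with no contact force. The arm stopped about 8 mm short of my bookkeeping, so I'll re-anchor the bookkeeping to the measured pose.

```bash
cat >> nxt.py <<'E'
def anchor():
    s=manip.sense();R_=np.array(s["tool_rot"]);y=np.degrees(np.arctan2(R_[1,0],R_[0,0]));c=load()
    y+=360*round((c["yaw"]-y)/360)
    json.dump(dict(p=list(map(float,s["tool_pos"])),yaw=float(y)),open(F,"w"))
E
python3 - <<'E'
from nxt import *
anchor();chk()
rows([push(a,0,.228) for a in(0,0,2,4,6,9,12,12)])
E
```

```text
t 4.4 pos [ 0.5187 -0.1506  0.2291] yaw -47.0 cmd [ 0.5187 -0.1506  0.2291] 313.0 F [-0.3 -0.4 -0.8] j [-0.52 -0.08 -0.14  1.51  0.   -2.85] w 0.0
[[0,0,-1.0,-0.0053,-0.0046,0.0011,0],[0,0,-1.0,-0.0053,-0.0046,0.0011,0],[0,0,0.8,-0.0075,-0.0034,0.0011,0],[0,0,2.6,-0.0098,-0.0023,0.0011,0],[0,0,4.4,-0.0121,-0.0014,0.0011,0],[0,0,7.2,-0.0156,-0.0,0.0011,0],[0,0,9.9,-0.0191,0.0011,0.0011,0],[0,0,9.9,-0.0191,0.0011,0.0011,0]]
```

>>> {"api": "play_rows", "payload": {
  "targets": [
    [[0, 0, -0.5, -0.003, -0.0046, 0.001, 0], [0, 0, -1, -0.0053, -0.0046, 0.001, 0], [0, 0, 0.8, -0.0075, -0.0034, 0.001, 0], [0, 0, 2.6, -0.0098, -0.0023, 0.001, 0], [0, 0, 4.4, -0.0121, -0.0014, 0.001, 0], [0, 0, 7.2, -0.0156, 0, 0.001, 0], [0, 0, 9.9, -0.0191, 0.0011, 0.001, 0], [0, 0, 9.9, -0.0191, 0.0011, 0.001, 0]]
  ]
}}

```text
time_s: 5.4
tool_pos: [0.5043, -0.1372, 0.2274]
tool_rot: [[0.546, -0.838, -0.0], [-0.838, -0.546, 0.0], [-0.0, -0.0, -1.0]]
contact_force: [0.3, -0.2, 0.9]
grip_width: 0.0002
```

```bash
python3 - <<'E'
from nxt import *
commit([0,0,9.9,-.0191,.0011,.001,0]);chk()
rows([push(a,0,.228) for a in(15,19,23,27,31,35,39,39)])
E
python3 fit.py
python3 - <<'E'
from nxt import *
for c in("scene","top"):
  s=manip.snapshot(c);cv2.imwrite(f"pics/{c}3.png",cv2.resize(s["color"][110:350,150:470] if c=="scene" else s["color"][150:390,320:640],None,fx=2,fy=2)[...,::-1])
E
```

```text
t 5.4 pos [ 0.5043 -0.1372  0.2274] yaw -56.9 cmd [ 0.5049 -0.1374  0.2281] 303.1 F [ 0.3 -0.2  0.9] j [-0.52 -0.14 -0.19  1.51  0.   -2.66] w 0.0002
[[0,0,2.7,-0.0034,0.0016,0.0001,0],[0,0,6.3,-0.008,0.0034,0.0001,0],[0,0,9.9,-0.0127,0.0049,0.0001,0],[0,0,13.6,-0.0175,0.006,0.0001,0],[0,0,17.2,-0.0224,0.0068,0.0001,0],[0,0,20.8,-0.0273,0.0073,0.0001,0],[0,0,24.4,-0.0322,0.0074,0.0001,0],[0,0,24.4,-0.0322,0.0074,0.0001,0]]
scene hub [ 0.5423 -0.0728] 1035 rimz95 [0.179  0.1826] handle n 198 [ 0.5044 -0.1215  0.218 ] top 36 [ 0.5029 -0.1211  0.2325]
top hub [ 0.5377 -0.0764] 1896 rimz95 [0.1803 0.183 ] handle n 236 [ 0.493  -0.1199  0.2246] top 120 [ 0.4918 -0.1214  0.2329]
```

View pics/scene3.png

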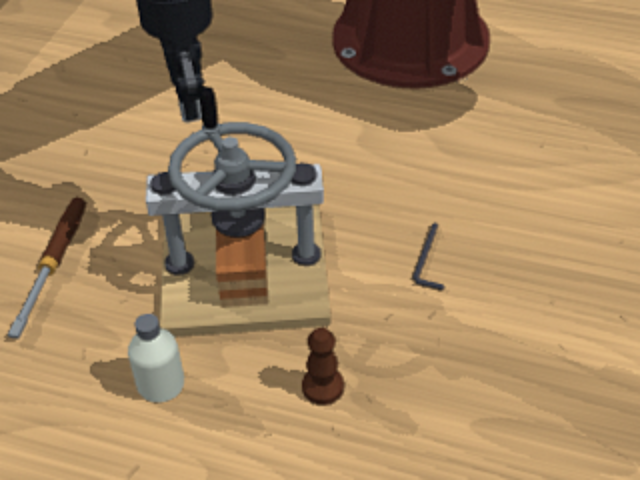

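The handle moved to about 12.6° in the top view, as planned (handle at (208,108) in the crop, fingers behind it). I'll continue.

>>> {"api": "play_rows", "payload": {
  "targets": [
    [[0, 0, 2.7, -0.0034, 0.0016, 0, 0], [0, 0, 6.3, -0.008, 0.0034, 0, 0], [0, 0, 9.9, -0.0127, 0.0049, 0, 0], [0, 0, 13.6, -0.0175, 0.006, 0, 0], [0, 0, 17.2, -0.0224, 0.0068, 0, 0], [0, 0, 20.8, -0.0273, 0.0073, 0, 0], [0, 0, 24.4, -0.0322, 0.0074, 0, 0], [0, 0, 24.4, -0.0322, 0.0074, 0, 0]]
  ]
}}

```text
time_s: 6.6
tool_pos: [0.4807, -0.1142, 0.2271]
tool_rot: [[0.152, -0.988, -0.0], [-0.988, -0.152, 0.0], [-0.0, 0.0, -1.0]]
contact_force: [0.0, -0.5, 0.9]
grip_width: 0.0001
```

Run:
```python
from nxt import *
commit([0,0,24.4,-.0322,.0074,0,0]);chk()
rows([push(a,0,.228) for a in(44,49,54,59,64,69,74,79)])
```

```text
t 6.6 pos [ 0.4807 -0.1142  0.2271] yaw -81.2 cmd [ 0.4811 -0.1145  0.2281] 278.7 F [ 0.  -0.5  0.9] j [-0.5  -0.22 -0.27  1.52  0.   -2.22] w 0.0001
[[0,0,4.5,-0.0057,0.0023,0.0001,0],[0,0,9.1,-0.0116,0.004,0.0001,0],[0,0,13.6,-0.0175,0.0053,0.0001,0],[0,0,18.1,-0.0236,0.006,0.0001,0],[0,0,22.7,-0.0297,0.0061,0.0001,0],[0,0,27.2,-0.0357,0.0058,0.0001,0],[0,0,31.7,-0.0417,0.0049,0.0001,0],[0,0,36.2,-0.0476,0.0036,0.0001,0]]
```

>>> {"api": "play_rows", "payload": {
  "targets": [
    [[0, 0, 4.5, -0.0057, 0.0023, 0, 0], [0, 0, 9.1, -0.0116, 0.004, 0, 0], [0, 0, 13.6, -0.0175, 0.0053, 0, 0], [0, 0, 18.1, -0.0236, 0.006, 0, 0], [0, 0, 22.7, -0.0297, 0.0061, 0, 0], [0, 0, 27.2, -0.0357, 0.0058, 0, 0], [0, 0, 31.7, -0.0417, 0.0049, 0, 0], [0, 0, 36.2, -0.0476, 0.0036, 0, 0]]
  ]
}}

```text
time_s: 7.6
tool_pos: [0.4699, -0.068, 0.2271]
tool_rot: [[-0.463, -0.887, -0.001], [-0.887, 0.463, -0.0], [0.001, 0.001, -1.0]]
contact_force: [-1.3, -2.0, 0.6]
grip_width: 0.0
```

```bash
python3 - <<'E'
from nxt import *
commit([0,0,36.2,-.0476,.0036,0,0]);chk()
rows([push(a,0,.228) for a in(84,89,94,99,104,109,114,119)])
E
python3 fit.py
```

```text
t 7.6 pos [ 0.4699 -0.068   0.2271] yaw -117.6 cmd [ 0.4703 -0.068   0.2281] 242.5 F [-1.3 -2.   0.6] j [-0.42 -0.28 -0.32  1.53 -0.   -1.51] w 0.0
[[0,0,4.6,-0.0058,0.0019,0.0001,0],[0,0,9.1,-0.0116,0.0032,0.0001,0],[0,0,13.6,-0.0176,0.0041,0.0001,0],[0,0,18.2,-0.0236,0.0044,0.0001,0],[0,0,22.7,-0.0295,0.0042,0.0001,0],[0,0,27.2,-0.0355,0.0036,0.0001,0],[0,0,31.7,-0.0413,0.0024,0.0001,0],[0,0,36.3,-0.047,0.0007,0.0001,0]]
scene hub [ 0.5423 -0.0727] 1018 rimz95 [0.179  0.1825] handle n 233 [ 0.4833 -0.0527  0.2213] top 74 [ 0.48   -0.054   0.2348]
top hub [ 0.5362 -0.0778] 1183 rimz95 [0.1802 0.1831] handle n 63 [ 0.4793 -0.041   0.2208] top 22 [ 0.4806 -0.0418  0.232 ]
```

>>> {"api": "play_rows", "payload": {
  "targets": [
    [[0, 0, 4.6, -0.0058, 0.0019, 0, 0], [0, 0, 9.1, -0.0116, 0.0032, 0, 0], [0, 0, 13.6, -0.0176, 0.0041, 0, 0], [0, 0, 18.2, -0.0236, 0.0044, 0, 0], [0, 0, 22.7, -0.0295, 0.0042, 0, 0], [0, 0, 27.2, -0.0355, 0.0036, 0, 0], [0, 0, 31.7, -0.0413, 0.0024, 0, 0], [0, 0, 36.3, -0.047, 0.0007, 0, 0]]
  ]
}}

```text
time_s: 8.7
tool_pos: [0.491, -0.026, 0.2272]
tool_rot: [[-0.897, -0.442, -0.001], [-0.442, 0.897, -0.0], [0.001, 0.0, -1.0]]
contact_force: [-2.8, -0.8, 1.0]
grip_width: -0.0003
```

Run:
```python
from nxt import *
commit([0,0,36.3,-.047,.0007,0,0]);chk()
rows([push(a,0,.228) for a in(124,129,134,139,144,149,154,159)])
```

```text
t 8.7 pos [ 0.491  -0.026   0.2272] yaw -153.8 cmd [ 0.4914 -0.0259  0.2281] 206.2 F [-2.8 -0.8  1. ] j [-0.32 -0.23 -0.28  1.52 -0.   -0.78] w -0.0003
[[0,0,4.5,-0.0057,0.0015,0.0001,0],[0,0,9.0,-0.0116,0.0025,0.0001,0],[0,0,13.5,-0.0175,0.003,0.0001,0],[0,0,18.1,-0.0233,0.0029,0.0001,0],[0,0,22.6,-0.0292,0.0024,0.0001,0],[0,0,27.1,-0.035,0.0014,0.0001,0],[0,0,31.7,-0.0406,-0.0001,0.0001,0],[0,0,36.2,-0.0461,-0.0021,0.0001,0]]
```

>>> {"api": "play_rows", "payload": {
  "targets": [
    [[0, 0, 4.5, -0.0057, 0.0015, 0, 0], [0, 0, 9, -0.0116, 0.0025, 0, 0], [0, 0, 13.5, -0.0175, 0.003, 0, 0], [0, 0, 18.1, -0.0233, 0.0029, 0, 0], [0, 0, 22.6, -0.0292, 0.0024, 0, 0], [0, 0, 27.1, -0.035, 0.0014, 0, 0], [0, 0, 31.7, -0.0406, -0.0001, 0, 0], [0, 0, 36.2, -0.0461, -0.0021, 0, 0]]
  ]
}}

```text
time_s: 9.7
tool_pos: [0.5333, -0.0073, 0.2272]
tool_rot: [[-0.985, 0.173, -0.001], [0.173, 0.985, 0.001], [0.001, 0.0, -1.0]]
contact_force: [-2.1, 1.1, 1.6]
grip_width: -0.0
```

Run:
```python
from nxt import *
commit([0,0,36.2,-.0461,-.0021,0,0]);chk()
rows([push(a,0,.228) for a in(164,169,174,179,184,189,194,199)])
for c in("scene","top"):
  s=manip.snapshot(c);cv2.imwrite(f"pics/{c}4.png",cv2.resize(s["color"][110:350,150:470] if c=="scene" else s["color"][150:390,320:640],None,fx=2,fy=2)[...,::-1])
```

```text
t 9.7 pos [ 0.5333 -0.0073  0.2272] yaw 170.0 cmd [ 0.5337 -0.0075  0.2281] 170.0 F [-2.1  1.1  1.6] j [-0.26 -0.1  -0.16  1.51  0.   -0.09] w -0.0
[[0,0,4.5,-0.0057,0.0011,0.0001,0],[0,0,9.0,-0.0115,0.0018,0.0001,0],[0,0,13.6,-0.0173,0.0019,0.0001,0],[0,0,18.1,-0.0231,0.0015,0.0001,0],[0,0,22.6,-0.0288,0.0007,0.0001,0],[0,0,27.2,-0.0344,-0.0007,0.0001,0],[0,0,31.7,-0.0398,-0.0025,0.0001,0],[0,0,36.2,-0.0451,-0.0048,0.0001,0]]
```

View pics/scene4.png

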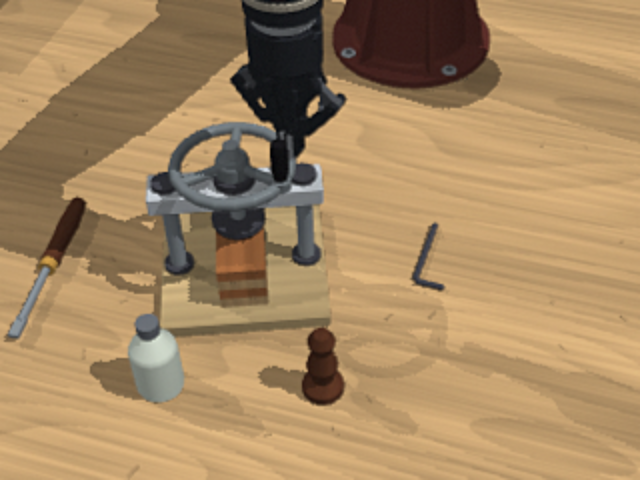

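The fingers, at about (288,155) in the crop, are behind the handle at (278,158), on the +y side of the rim, and the push is on track.

>>> {"api": "play_rows", "payload": {
  "targets": [
    [[0, 0, 4.5, -0.0057, 0.0011, 0, 0], [0, 0, 9, -0.0115, 0.0018, 0, 0], [0, 0, 13.6, -0.0173, 0.0019, 0, 0], [0, 0, 18.1, -0.0231, 0.0015, 0, 0], [0, 0, 22.6, -0.0288, 0.0007, 0, 0], [0, 0, 27.2, -0.0344, -0.0007, 0, 0], [0, 0, 31.7, -0.0398, -0.0025, 0, 0], [0, 0, 36.2, -0.0451, -0.0048, 0, 0]]
  ]
}}

```text
time_s: 10.8
tool_pos: [0.5768, -0.0197, 0.2271]
tool_rot: [[-0.694, 0.72, -0.001], [0.72, 0.694, 0.001], [0.001, 0.0, -1.0]]
contact_force: [-1.3, 2.4, 0.7]
grip_width: 0.0002
```

Run:
```python
from nxt import *
commit([0,0,36.2,-.0451,-.0048,0,0]);chk()
rows([push(a,0,.228) for a in(204,209,214,219,224,229,234,239)])
```

```text
t 10.8 pos [ 0.5768 -0.0197  0.2271] yaw 133.9 cmd [ 0.5773 -0.02    0.2281] 133.8 F [-1.3  2.4  0.7] j [-0.26  0.03 -0.03  1.51  0.    0.54] w 0.0002
[[0,0,4.5,-0.0056,0.0007,0.0001,0],[0,0,9.1,-0.0113,0.001,0.0001,0],[0,0,13.6,-0.017,0.0007,0.0001,0],[0,0,18.1,-0.0227,0.0,0.0001,0],[0,0,22.6,-0.0282,-0.0012,0.0001,0],[0,0,27.2,-0.0336,-0.0029,0.0001,0],[0,0,31.7,-0.0388,-0.005,0.0001,0],[0,0,36.2,-0.0438,-0.0076,0.0001,0]]
```

>>> {"api": "play_rows", "payload": {
  "targets": [
    [[0, 0, 4.5, -0.0056, 0.0007, 0, 0], [0, 0, 9.1, -0.0113, 0.001, 0, 0], [0, 0, 13.6, -0.017, 0.0007, 0, 0], [0, 0, 18.1, -0.0227, 0, 0, 0], [0, 0, 22.6, -0.0282, -0.0012, 0, 0], [0, 0, 27.2, -0.0336, -0.0029, 0, 0], [0, 0, 31.7, -0.0388, -0.005, 0, 0], [0, 0, 36.2, -0.0438, -0.0076, 0, 0]]
  ]
}}

```text
time_s: 11.8
tool_pos: [0.6018, -0.0566, 0.2271]
tool_rot: [[-0.134, 0.991, -0.0], [0.991, 0.134, 0.001], [0.001, 0.0, -1.0]]
contact_force: [-0.6, 2.7, 0.4]
grip_width: 0.0
```

```bash
python3 - <<'E'
from nxt import *
commit([0,0,36.2,-.0438,-.0076,0,0]);chk()
rows([push(a,0,.228) for a in(244,249,254,259,264,269,274,279)])
E
python3 fit.py
```

```text
t 11.8 pos [ 0.6018 -0.0566  0.2271] yaw 97.7 cmd [ 0.6021 -0.0569  0.2281] 97.6 F [-0.6  2.7  0.4] j [-0.31  0.11  0.05  1.51  0.    1.13] w 0.0
[[0,0,4.6,-0.0056,0.0004,0.0001,0],[0,0,9.1,-0.0112,0.0003,0.0001,0],[0,0,13.6,-0.0167,-0.0002,0.0001,0],[0,0,18.1,-0.0222,-0.0013,0.0001,0],[0,0,22.7,-0.0275,-0.0028,0.0001,0],[0,0,27.2,-0.0327,-0.0048,0.0001,0],[0,0,31.7,-0.0377,-0.0072,0.0001,0],[0,0,36.3,-0.0424,-0.0101,0.0001,0]]
scene hub [ 0.543  -0.0732] 860 rimz95 [0.1791 0.1825] handle n 182 [ 0.611  -0.0616  0.2163] top 15 [ 0.606  -0.0485  0.2354]Traceback (most recent call last):
  File "fit.py", line 15, in <module>
    if __name__=="__main__": fit()
                             ~~~^^
  File "fit.py", line 14, in fit
    print(c,"hub",np.round(r.x,4),rim.sum(),"rimz95",np.percentile(Q[:,2],[50,95]).round(4),"handle n",hd.sum(),H.mean(0).round(4) if len(H) else None,"top",len(t),t.mean(0).round(4) if len(t) else None)
                                                     ~~~~~~~~~~~~~^^^^^^^^^^^^^^^^
    return _quantile_unchecked(
        a, q, axis, out, overwrite_input, method, keepdims, weights)
    return _ureduce(a,
                    func=_quantile_ureduce_func,
    ...<5 lines>...
                    overwrite_input=overwrite_input,
                    method=method)
    r = func(a, **kwargs)
    result = _quantile(arr,
                       quantiles=q,
    ...<2 lines>...
                       out=out,
                       weights=wgt)
    slices_having_nans = np.isnan(arr[-1, ...])
                                  ~~~^^^^^^^^^
IndexError: index -1 is out of bounds for axis 0 with size 0
```

The arm blocks the top view here, but the 2.7 N reaction force confirms contact.

>>> {"api": "play_rows", "payload": {
  "targets": [
    [[0, 0, 4.6, -0.0056, 0.0004, 0, 0], [0, 0, 9.1, -0.0112, 0.0003, 0, 0], [0, 0, 13.6, -0.0167, -0.0002, 0, 0], [0, 0, 18.1, -0.0222, -0.0013, 0, 0], [0, 0, 22.7, -0.0275, -0.0028, 0, 0], [0, 0, 27.2, -0.0327, -0.0048, 0, 0], [0, 0, 31.7, -0.0377, -0.0072, 0, 0], [0, 0, 36.3, -0.0424, -0.0101, 0, 0]]
  ]
}}

```text
time_s: 12.9
tool_pos: [0.5975, -0.0999, 0.2272]
tool_rot: [[0.478, 0.878, 0.0], [0.878, -0.478, 0.001], [0.001, -0.0, -1.0]]
contact_force: [2.3, 1.8, -0.1]
grip_width: -0.0001
```

Run:
```python
from nxt import *
commit([0,0,36.3,-.0424,-.0101,0,0]);chk()
rows([push(a,0,.228) for a in(284,289,294,299,304,309,314,319)])
for c in("scene","top"):
  s=manip.snapshot(c);cv2.imwrite(f"pics/{c}5.png",cv2.resize(s["color"][110:350,150:470] if c=="scene" else s["color"][150:390,320:640],None,fx=2,fy=2)[...,::-1])
```

```text
t 12.9 pos [ 0.5975 -0.0999  0.2272] yaw 61.4 cmd [ 0.5977 -0.1003  0.2281] 61.3 F [ 2.3  1.8 -0.1] j [-0.38  0.12  0.06  1.51  0.    1.69] w -0.0001
[[0,0,4.5,-0.0055,0.0001,0.0001,0],[0,0,9.0,-0.0109,-0.0004,0.0001,0],[0,0,13.5,-0.0163,-0.0013,0.0001,0],[0,0,18.1,-0.0216,-0.0027,0.0001,0],[0,0,22.6,-0.0267,-0.0045,0.0001,0],[0,0,27.1,-0.0317,-0.0068,0.0001,0],[0,0,31.6,-0.0364,-0.0094,0.0001,0],[0,0,36.2,-0.0408,-0.0125,0.0001,0]]
```

View pics/scene5.png

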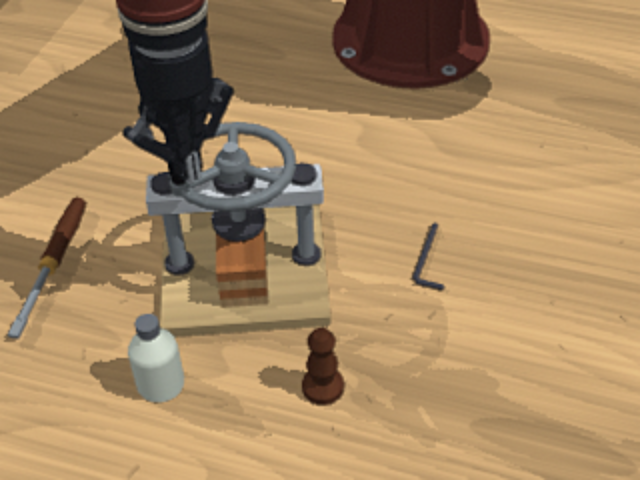

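The fingers at (192,165) in the crop still follow behind the handle on the left side of the rim, and nothing else has moved.

>>> {"api": "play_rows", "payload": {
  "targets": [
    [[0, 0, 4.5, -0.0055, 0.0001, 0, 0], [0, 0, 9, -0.0109, -0.0004, 0, 0], [0, 0, 13.5, -0.0163, -0.0013, 0, 0], [0, 0, 18.1, -0.0216, -0.0027, 0, 0], [0, 0, 22.6, -0.0267, -0.0045, 0, 0], [0, 0, 27.1, -0.0317, -0.0068, 0, 0], [0, 0, 31.6, -0.0364, -0.0094, 0, 0], [0, 0, 36.2, -0.0408, -0.0125, 0, 0]]
  ]
}}

```text
time_s: 14.0
tool_pos: [0.5671, -0.1298, 0.2272]
tool_rot: [[0.904, 0.427, 0.001], [0.427, -0.904, 0.0], [0.001, 0.0, -1.0]]
contact_force: [2.5, -0.1, -0.6]
grip_width: 0.0001
```

Run:
```python
from nxt import *
commit([0,0,36.2,-.0408,-.0125,0,0]);chk()
rows([push(a,0,.228) for a in(323,327,331,335,339,342,345,345)])
```

```text
t 14.0 pos [ 0.5671 -0.1298  0.2272] yaw 25.3 cmd [ 0.5672 -0.13    0.2281] 25.1 F [ 2.5 -0.1 -0.6] j [-0.45  0.04 -0.02  1.51  0.    2.25] w 0.0001
[[0,0,3.6,-0.0043,-0.0002,0.0001,0],[0,0,7.2,-0.0086,-0.0007,0.0001,0],[0,0,10.8,-0.0128,-0.0015,0.0001,0],[0,0,14.5,-0.017,-0.0026,0.0001,0],[0,0,18.1,-0.021,-0.004,0.0001,0],[0,0,20.8,-0.024,-0.0052,0.0001,0],[0,0,23.5,-0.0269,-0.0066,0.0001,0],[0,0,23.5,-0.0269,-0.0066,0.0001,0]]
```

>>> {"api": "play_rows", "payload": {
  "targets": [
    [[0, 0, 3.6, -0.0043, -0.0002, 0, 0], [0, 0, 7.2, -0.0086, -0.0007, 0, 0], [0, 0, 10.8, -0.0128, -0.0015, 0, 0], [0, 0, 14.5, -0.017, -0.0026, 0, 0], [0, 0, 18.1, -0.021, -0.004, 0, 0], [0, 0, 20.8, -0.024, -0.0052, 0, 0], [0, 0, 23.5, -0.0269, -0.0066, 0, 0], [0, 0, 23.5, -0.0269, -0.0066, 0, 0]]
  ]
}}

```text
time_s: 15.0
tool_pos: [0.5398, -0.1353, 0.2273]
tool_rot: [[0.999, 0.032, 0.0], [0.032, -0.999, -0.0], [0.0, 0.0, -1.0]]
contact_force: [1.6, 0.7, 0.1]
grip_width: 0.0001
```

```bash
python3 - <<'E'
from nxt import *
commit([0,0,23.5,-.0269,-.0066,0,0]);chk()
rows([push(a,0,.228) for a in(347,349,351,353,355,355)])
for c in("scene","top"):
  s=manip.snapshot(c);cv2.imwrite(f"pics/{c}6.png",cv2.resize(s["color"][110:350,150:470] if c=="scene" else s["color"][150:390,320:640],None,fx=2,fy=2)[...,::-1])
E
python3 fit.py
```

```text
t 15.0 pos [ 0.5398 -0.1353  0.2273] yaw 1.8 cmd [ 0.54   -0.1355  0.2281] 1.6 F [1.6 0.7 0.1] j [-0.48 -0.03 -0.1   1.51  0.    2.63] w 0.0001
[[0,0,1.8,-0.0021,-0.0002,0.0001,0],[0,0,3.6,-0.0042,-0.0004,0.0001,0],[0,0,5.5,-0.0063,-0.0007,0.0001,0],[0,0,7.3,-0.0084,-0.0011,0.0001,0],[0,0,9.1,-0.0105,-0.0016,0.0001,0],[0,0,9.1,-0.0105,-0.0016,0.0001,0]]
scene hub [ 0.5422 -0.0726] 1018 rimz95 [0.1791 0.1826] handle n 141 [ 0.5467 -0.129   0.2252] top 55 [ 0.5477 -0.1289  0.2364]
top hub [ 0.5378 -0.0763] 2058 rimz95 [0.1803 0.1831] handle n 179 [ 0.5191 -0.134   0.2219] top 76 [ 0.5189 -0.1364  0.2329]
```

View pics/scene6.png

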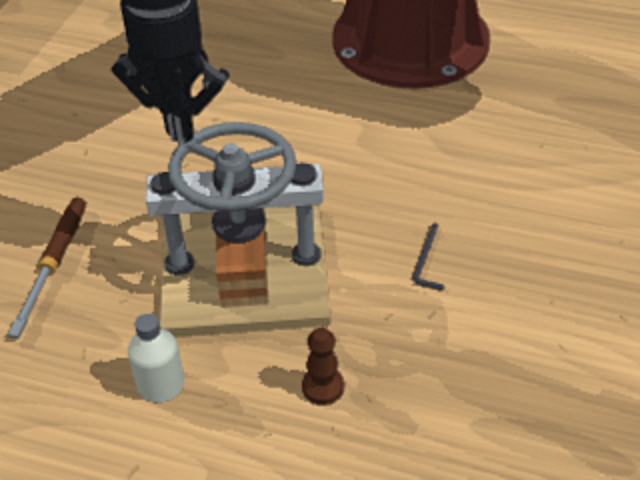

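View pics/top6.png

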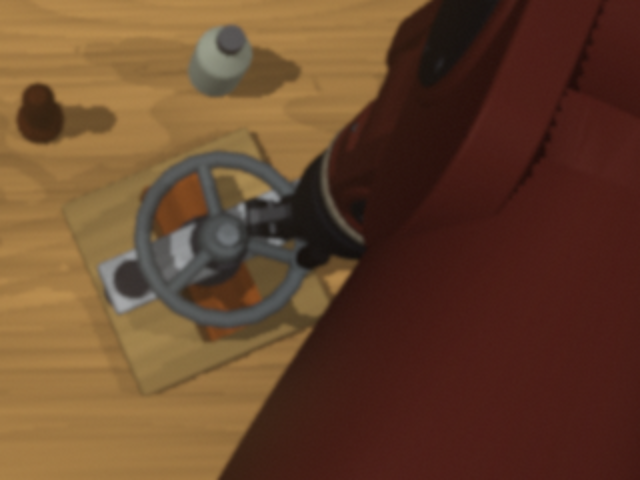

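The handle, at (312,255) in the top crop, is about 15.6° short of its start, against 15° planned. I'll measure the rest precisely from the spoke pattern in depth against the saved start images.

>>> {"api": "play_rows", "payload": {
  "targets": [
    [[0, 0, 1.8, -0.0021, -0.0002, 0, 0], [0, 0, 3.6, -0.0042, -0.0004, 0, 0], [0, 0, 5.5, -0.0063, -0.0007, 0, 0], [0, 0, 7.3, -0.0084, -0.0011, 0, 0], [0, 0, 9.1, -0.0105, -0.0016, 0, 0], [0, 0, 9.1, -0.0105, -0.0016, 0, 0]]
  ]
}}

```text
time_s: 15.95
tool_pos: [0.5289, -0.134, 0.2273]
tool_rot: [[0.991, -0.131, -0.0], [-0.131, -0.991, 0.0], [-0.0, -0.0, -1.0]]
contact_force: [0.7, 0.7, -0.2]
grip_width: -0.0
```

```bash
cat > spoke.py <<'E'
from nxt import *
HB={"scene":(.5423,-.0727),"top":(.5377,-.0763)}
def prof(s,c):
    P=cloud(s).reshape(-1,3);d=np.array(s["depth"]).ravel()
    x=P[:,0]-HB[c][0];y=P[:,1]-HB[c][1];r=np.hypot(x,y);a=np.degrees(np.arctan2(y,x))%360
    return x,y,r,a,P[:,2],d>0
def centers(s,c):
    x,y,r,a,z,ok=prof(s,c)
    m=ok&(r>.026)&(r<.055)&(z>.166)&(z<.186)
    return a[m],r[m]
def run():
    D=np.load("init.npz")
    for c in("scene","top"):
        s=manip.snapshot(c);s0=dict(s);s0["color"]=D[c+"c"];s0["depth"]=D[c+"d"]
        a0,_=centers(s0,c);a1,_=centers(s,c)
        # estimate mod-120 for each spoke: cluster means
        def cl(a):
            h=np.histogram(a,bins=360,range=(0,360))[0].astype(float)
            h=np.convolve(np.r_[h[-10:],h,h[:10]],np.ones(13)/13,"same")[10:-10]
            out=[]
            for k in range(3):
                i=int(h.argmax())
                if h[i]<.5:break
                dd=(a-i+180)%360-180;w=abs(dd)<16
                out.append((round(float((i+dd[w].mean())%360),2),int(w.sum())))
                ii=(np.arange(i-30,i+31))%360;h[ii]=0
            return sorted(out)
        print(c,"init",cl(a0),"now",cl(a1))
        cv2.imwrite(f"pics/{c}_{manip.sense()['time_s']:.2f}.png",cv2.resize(s["color"][110:350,150:470] if c=="scene" else s["color"][150:390,320:640],None,fx=2,fy=2)[...,::-1])
run()
E
python3 - <<'E'
from nxt import *
commit([0,0,9.1,-.0105,-.0016,0,0]);chk()
E
python3 spoke.py; python3 fit.py; ls pics
```

```text
t 15.95 pos [ 0.5289 -0.134   0.2273] yaw -7.5 cmd [ 0.5295 -0.1342  0.2281] -7.5 F [ 0.7  0.7 -0.2] j [-0.49 -0.07 -0.13  1.51 -0.    2.79] w -0.0
scene init [(118.11, 70), (236.47, 45), (356.09, 57)] now [(1.78, 52), (123.29, 68), (242.09, 52)]
top init [(116.83, 136), (236.84, 136), (357.11, 130)] now [(3.2, 135), (122.86, 131), (242.75, 131)]
scene hub [ 0.5423 -0.0726] 1016 rimz95 [0.1792 0.1827] handle n 156 [ 0.5347 -0.1277  0.2234] top 55 [ 0.5374 -0.129   0.2361]
top hub [ 0.5377 -0.0764] 2031 rimz95 [0.1803 0.1831] handle n 193 [ 0.5089 -0.1299  0.2224] top 82 [ 0.5079 -0.1324  0.2329]
s1.png
scene0.png
scene2.png
scene3.png
scene4.png
scene5.png
scene6.png
scene_16.00.png
t1.png
top0.png
top2.png
top3.png
top4.png
top5.png
top6.png
top_16.05.png
```

The spokes give 5.9° left: the top view reads 6.09/6.03/5.91 and the scene view 5.7/5.2/5.6. I'll push another 5° slowly and measure again.

Run:
```python
from nxt import *
rows([push(a,0,.228) for a in(356,357,358,359,360,360)])
```

```text
[[0,0,0.9,-0.001,-0.0001,0.0001,0],[0,0,1.8,-0.0021,-0.0002,0.0001,0],[0,0,2.7,-0.0031,-0.0003,0.0001,0],[0,0,3.6,-0.0042,-0.0005,0.0001,0],[0,0,4.5,-0.0052,-0.0006,0.0001,0],[0,0,4.5,-0.0052,-0.0006,0.0001,0]]
```

>>> {"api": "play_rows", "payload": {
  "targets": [
    [[0, 0, 0.9, -0.001, -0.0001, 0, 0], [0, 0, 1.8, -0.0021, -0.0002, 0, 0], [0, 0, 2.7, -0.0031, -0.0003, 0, 0], [0, 0, 3.6, -0.0042, -0.0005, 0, 0], [0, 0, 4.5, -0.0052, -0.0006, 0, 0], [0, 0, 4.5, -0.0052, -0.0006, 0, 0]]
  ]
}}

```text
time_s: 16.9
tool_pos: [0.524, -0.1327, 0.2273]
tool_rot: [[0.978, -0.208, -0.0], [-0.208, -0.978, 0.0], [-0.0, -0.0, -1.0]]
contact_force: [2.0, -0.3, -1.9]
grip_width: 0.0002
```

```bash
python3 - <<'E'
from nxt import *
commit([0,0,4.5,-.0052,-.0006,0,0]);chk()
E
python3 spoke.py
```

```text
t 16.9 pos [ 0.524  -0.1327  0.2273] yaw -12.0 cmd [ 0.5244 -0.1329  0.2281] -12.0 F [ 2.  -0.3 -1.9] j [-0.49 -0.08 -0.14  1.51  0.    2.86] w 0.0002
scene init [(118.11, 70), (236.47, 45), (356.09, 57)] now [(119.01, 68), (237.76, 48), (357.3, 53)]
top init [(116.83, 136), (236.84, 136), (357.11, 130)] now [(117.85, 135), (238.07, 135), (358.59, 138)]
```

About 1.15° is left. The last stroke moved 1.04 mm per degree, so I'll push 1.2 mm more.

>>> {"api": "play_rows", "payload": {
  "targets": [
    [[0, 0, 0, -0.0006, 0, 0, 0], [0, 0, 0, -0.0012, 0, 0, 0], [0, 0, 0, -0.0012, 0, 0, 0], [0, 0, 0, -0.0012, 0, 0, 0]]
  ]
}}

```text
time_s: 17.5
tool_pos: [0.5229, -0.1326, 0.2273]
tool_rot: [[0.978, -0.208, -0.0], [-0.208, -0.978, 0.0], [-0.0, -0.0, -1.0]]
contact_force: [2.4, -0.8, -1.2]
grip_width: 0.0002
```

```bash
python3 - <<'E'
from nxt import *
commit([0,0,0,-.0012,0,0,0]);chk()
E
python3 spoke.py;python3 spoke.py
```

```text
t 17.5 pos [ 0.5229 -0.1326  0.2273] yaw -12.0 cmd [ 0.5232 -0.1327  0.2281] -12.0 F [ 2.4 -0.8 -1.2] j [-0.49 -0.08 -0.15  1.51  0.    2.86] w 0.0002
scene init [(118.11, 70), (236.47, 45), (356.09, 57)] now [(117.82, 70), (236.48, 48), (355.98, 54)]
top init [(116.83, 136), (236.84, 136), (357.11, 130)] now [(116.85, 135), (237.06, 136), (357.62, 122)]
scene init [(118.11, 70), (236.47, 45), (356.09, 57)] now [(117.55, 70), (236.52, 47), (356.37, 56)]
top init [(116.83, 136), (236.84, 136), (357.11, 130)] now [(116.82, 137), (236.96, 134), (357.53, 123)]
```

The wheel is back at its start angle to within about 0.1–0.2°. I'll back straight off the handle, then lift.

>>> {"api": "play_rows", "payload": {
  "targets": [
    [[0, 0, 0, 0.004, 0, 0, 0], [0, 0, 0, 0.01, 0, 0, 0], [0, 0, 0, 0.014, 0, 0, 0], [0, 0, 0, 0.014, 0, -0.02, 0], [0, 0, 0, 0.014, 0, -0.05, 0], [0, 0, 0, 0.014, 0, -0.09, 0], [0, 0, 0, 0.014, 0, -0.12, 0], [0, 0, 0, 0.014, 0, -0.12, 0]]
  ]
}}

```text
time_s: 18.7
tool_pos: [0.5376, -0.1359, 0.3498]
tool_rot: [[0.978, -0.208, 0.004], [-0.208, -0.978, -0.002], [0.004, 0.001, -1.0]]
contact_force: [-0.3, -0.2, -0.3]
grip_width: 0.0001
```

>>> {"api": "play_rows", "payload": {
  "targets": [
    [[0, 0, -8, 0, 0.04, 0, 0], [0, 0, -16, 0, 0.08, 0, 0], [0, 0, -24, 0, 0.12, 0, 0], [0, 0, -30, 0, 0.16, 0, 0], [0, 0, -30, 0, 0.19, 0, 0], [0, 0, -30, 0, 0.2, 0, 0], [0, 0, -30, 0, 0.2, 0, 0], [0, 0, -30, 0, 0.2, 0, 0]]
  ]
}}

```text
time_s: 19.7
tool_pos: [0.4954, -0.3301, 0.3472]
tool_rot: [[0.951, 0.31, 0.0], [0.31, -0.951, 0.0], [0.0, -0.0, -1.0]]
contact_force: [0.2, 0.6, 0.7]
grip_width: 0.0002
```

```bash
python3 - <<'E'
from nxt import *
chk()
for c in("scene","top"):
  s=manip.snapshot(c);cv2.imwrite(f"pics/{c}9.png",s["color"][...,::-1])
  for l in("hex_key","gouge","spindle","glue","foot_pad","handle"):
        print(l,[(np.round(r["xyz"],3).tolist(),round(r["confidence"],2)) for r in manip.find_in(c,l)[:1]])
E
python3 spoke.py;python3 fit.py
```

```text
t 19.7 pos [ 0.4954 -0.3301  0.3472] yaw 18.1 cmd [ 0.5232 -0.1327  0.2281] -12.0 F [0.2 0.6 0.7] j [-0.81  0.13  0.3   1.73  0.    2.02] w 0.0002
hex_key [([0.471, 0.133, 0.006], 0.48)]
gouge [([0.595, -0.303, 0.014], 0.7)]
spindle [([0.694, 0.077, 0.049], 0.87)]
glue [([0.745, -0.092, 0.067], 0.66)]
foot_pad [([0.547, -0.072, 0.088], 0.73)]
handle [([0.506, -0.125, 0.215], 0.69)]
hex_key [([0.463, 0.136, 0.007], 0.64)]
gouge [([0.573, -0.311, 0.02], 0.61)]
spindle [([0.672, 0.07, 0.054], 0.84)]
glue [([0.715, -0.097, 0.075], 0.96)]
foot_pad [([0.533, -0.079, 0.095], 0.58)]
handle [([0.502, -0.129, 0.237], 0.63)]
scene init [(118.11, 70), (236.47, 45), (356.09, 57)] now [(118.14, 70), (236.1, 46), (356.07, 55)]
top init [(116.83, 136), (236.84, 136), (357.11, 130)] now [(116.79, 135), (237.07, 135), (357.62, 124)]
scene hub [ 0.542  -0.0728] 1028 rimz95 [0.1789 0.1825] handle n 142 [ 0.5078 -0.1259  0.2179] top 35 [ 0.5051 -0.1271  0.2324]
top hub [ 0.5378 -0.0762] 2281 rimz95 [0.1803 0.1831] handle n 191 [ 0.502  -0.1278  0.2247] top 102 [ 0.5027 -0.1301  0.2331]
```

View pics/scene9.png

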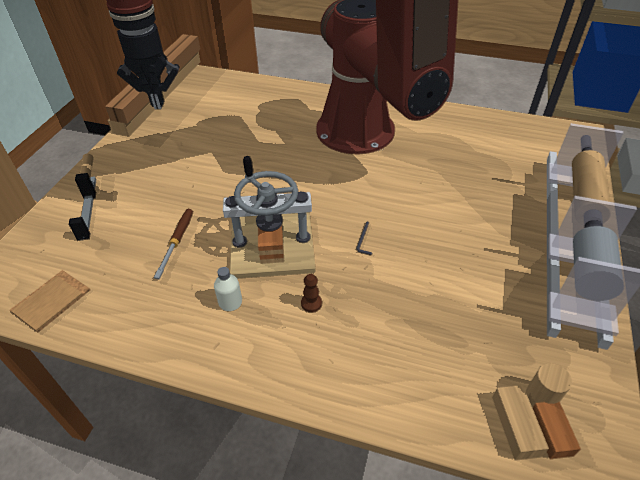

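The final scene picture shows the handle back at (248,168), the foot lowered onto the blank, the bystanders where they were, and the gripper well clear at (150,90). I'll hand in.

```bash
python3 -c "
from bench import manip
print(manip.sense()['joint_vel']);print(manip.job_done())"
```

```text
[-0.00054123 -0.00097572  0.00132581  0.00028983 -0.00190033  0.00064779]
the job is handed in; nothing more can be done
None
```

I pushed the hand wheel clockwise through one full turn with the outside of the closed fingers, never gripping the handle. I then backed off, lifted clear and handed the job in at about 20 s of the 56 s allowed.

- **Wheel angle:** compared with the start images, the spokes are back within about 0.2° on average. Single spokes differ by at most 0.5°, which is about the measuring noise.
- **Handle:** its top is back within 1 mm of its start in both cameras.
- **Foot:** the network's estimate dropped from 101 to 88 mm in the scene view and from 106 to 95 mm in the top view. The expected drop is 10 mm, and the network is good to about 4 mm.
- **Bystanders:** the hex key, gouge and spindle were found within about 4 mm of their starting places in both views. The glue bottle was confirmed only in the scene view, because the network missed it from above at the start.
- **Forces:** contact readings, taken at the end of each move, stayed around 3 N.
- **Disagreement:** after the approach the arm stood about 8 mm short of my bookkeeping. I reset the bookkeeping to the measured pose before touching the handle.

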